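Pack the air-line repair kit

ROBOT

A 6-joint arm with a two-finger parallel gripper is mounted at the origin on the work surface. World frame = base frame: x ahead of the robot, y to its left, z up, the work surface at z = 0. Lengths are in m, angles in rad, forces in N, time in s.
With the tool pointing down it reaches from about 0.4 to 0.825 m from the base axis. Payload 7 kg.
Tool frame: the origin (TCP) lies at the centre of the arm's flange, where the gripper is bolted on; the fingertips stand 178 mm ahead of it and the grasp point (between the pads) lies 159 mm ahead of it; z points along the fingers, y is the direction in which the jaws open and shut (so a half turn about z gives the same grasp; the last joint's range is limited). The gripper opens to 88 mm and grips with 3 to 60 N. Pads are 19 mm wide; open, the fingers measure 130 mm over their backs; the gripper's body (78 mm by 193 mm) begins 47 mm behind the grasp point.
Start: joints at [-1.036, 0.359, 0.012, 0, -1.224, -0.288], TCP at [0.165, -0.655, 0.405] pointing down, gripper open.
Joint ranges: [-3.07, 3.07], [-1.43, 2.12], [-1.02, 1.25], [-3.03, 1.67], [-3.05, -0], [-3.03, 3.03]. Speed limits (rad/s): [2.39, 2.39, 3.01, 3.14, 3.14, 3.14].

INTERFACE

Orientations are given as [roll, pitch, yaw] about the fixed x, y, z axes, in that order (R = Rz(yaw) Ry(pitch) Rx(roll)).
In Python, from station import * gives the robot as it stands.
- The arm moves only by the tool send_rows, never from a script. Its argument "motion" is a list of rows, each an object with "offset": the shift along the tool's x, y, z in cm, a list of three; "turn": the turn about the tool's z in degrees. In form: [{"offset": [x, y, z], "turn": turn}, ...]. A call has 1 to 8 rows; each row is the pose to reach, as a shift and turn from the pose commanded when the call began, along the tool's axes at that moment; what a row does not reach only later rows make up. A row lasts 1/10 s, in which the tool goes at most 50 mm and 8.59 degrees, less where a joint would pass 70% of its speed; a pose out of reach is approached as far as the arm can. A call with a gripper value outside its range is refused whole. "hand" is the opening, from -1 (shut) to 1 (fully open), set as the call begins (left out, the last holds). The fingers move at their own pace and stop on an object; "squeeze" is the grip in N (left out, the last holds). Time passes only in rows, so rows that repeat a pose let the fingers close. It gives the time, the measured TCP pose, the force and the opening at its end, in the units of the state.
- get_state(): the state, without advancing time (a new reading comes with each control period).
- grab_frame(name): name is "scene" or "top" or "wrist"; returns a dict with "frame" (420x560x3 uint8, blue, green, red), "range_z" (420x560 float32, m along the optical axis (not along the pixel's ray), 0 where there is no reading), "vertical_fov" (degrees; the focal length in pixels is half the picture's height over the tangent of half this angle, whatever the lens; pixels are square), "cx", "cy" (the principal point, pixels), "cam_to_world" (4x4, takes a point from camera to world coordinates). Camera axes: x right, y up, looking along -z (the intrinsics and any distortion apply to the point x, -y, -z); pixel columns grow to the right and rows downward; lengths in m; the calibration is good to about 2 mm. A picture is of the moment at which its call begins.
- job_done(): hands the job in, once; it reports no verdict.
The state is a dict: "t": time; "q": joint angles; "qd": joint speeds; "joint_efforts": joint torques, N m; "eef_pos": TCP position; "ee_rot": TCP orientation; "force": force on the tool from outside, world axes, zero at the start; "moment": the same for the moment, N m; "width": finger opening in m.
Only numpy, scipy, OpenCV 4.12 (cv2) and the standard library are available. Lean on these libraries where they do the work, as an engineer would, in place of code of your own. Each camera call takes 0.05 s, during which the arm holds its last target. There are 200 camera calls.

TASK

Pack the air-line repair kit into the grey tote: the brass coupling goes in the blue bin, the bronze bushing in the black bin, the red-capped jar in the yellow bin and the small brown carton in the red bin, each set down gently (not dropped) and left standing upright on the floor of its bin. Leave the look-alikes, the steel coupling and the green-capped jar, standing where they are.

Things in the scene. Friction and masses are not known exactly. Their poses are not given: they have to be found in the camera images.
- coupling_brass_mid (a point): pipe coupling of yellow brass, standing upright, 64 mm high: hexagonal foot 40 mm across flats (46 over corners) and 14 mm high, above it a round threaded neck 30 mm in diameter up to the top. Point on its axis, half-way up (32 mm above its foot); z is its axis, up. Grip it on the neck. 0.15 to 0.3 kg. Goes in the blue bin.
- bushing_mid (a point): copper-coloured bronze bushing, an upright tube, 60 mm high: round foot flange 46 mm in diameter and 8 mm high, above it a plain sleeve 34 mm in diameter with a 22 mm bore open at the top. Point on its axis, half-way up (30 mm above its foot); z is its axis, up. Grip it outside on the sleeve. 0.14 to 0.28 kg. Goes in the black bin.
- jar_red_mid (a point): white plastic jar with a red screw cap, standing upright, 40 mm in diameter over its body, 66 mm high. Point on its axis, half-way up (33 mm above its foot); z is its axis, up. 0.08 to 0.15 kg. Goes in the yellow bin.
- carton_mid (a point): small brown cardboard carton with a strip of white tape over its top along its length, standing upright: 54 mm along its x, 40 mm along its y, 60 mm high. Point at its centre (30 mm above its underside); grip it across the 40 mm. About 0.1 to 0.2 kg. Goes in the red bin.
- coupling_steel_mid (a point): pipe coupling of grey steel, standing upright, 64 mm high: hexagonal foot 40 mm across flats (46 over corners) and 14 mm high, above it a round threaded neck 30 mm in diameter up to the top. Point on its axis, half-way up (32 mm above its foot); z is its axis, up. Grip it on the neck. 0.15 to 0.3 kg. Look-alike: stays where it is.
- jar_green_mid (a point): white plastic jar with a green screw cap, standing upright, 40 mm in diameter over its body, 66 mm high. Point on its axis, half-way up (33 mm above its foot); z is its axis, up. 0.08 to 0.15 kg. Look-alike: stays where it is.
- bin_blue: fixed open blue bin, 90 x 90 x 22 mm high, walls and floor 3 mm, inside 84 x 84 mm. Origin: centre of its underside, 4 mm above the table (parts stand 7 mm above the table); x, y along its sides, z up. One of four bins set 2 by 2, 96 mm between centres, in a fixed grey tote 202 mm square, rim 26 mm above the table. Which bin is in which corner varies; the tote is shifted and turned.
- bin_black: fixed open black bin, 90 x 90 x 22 mm high, walls and floor 3 mm, inside 84 x 84 mm. Origin: centre of its underside, 4 mm above the table (parts stand 7 mm above the table); x, y along its sides, z up. One of four bins set 2 by 2, 96 mm between centres, in a fixed grey tote 202 mm square, rim 26 mm above the table. Which bin is in which corner varies; the tote is shifted and turned.
- bin_yellow: fixed open yellow bin, 90 x 90 x 22 mm high, walls and floor 3 mm, inside 84 x 84 mm. Origin: centre of its underside, 4 mm above the table (parts stand 7 mm above the table); x, y along its sides, z up. One of four bins set 2 by 2, 96 mm between centres, in a fixed grey tote 202 mm square, rim 26 mm above the table. Which bin is in which corner varies; the tote is shifted and turned.
- bin_red: fixed open red bin, 90 x 90 x 22 mm high, walls and floor 3 mm, inside 84 x 84 mm. Origin: centre of its underside, 4 mm above the table (parts stand 7 mm above the table); x, y along its sides, z up. One of four bins set 2 by 2, 96 mm between centres, in a fixed grey tote 202 mm square, rim 26 mm above the table. Which bin is in which corner varies; the tote is shifted and turned.
Things that resemble listed ones, but are neither listed nor needed, are in the scene too. Leave any purple look-alike of the part that bears carton_mid alone.

How it is judged:
At the end, for the whole second after the job is handed in: Brass coupling in blue bin, bushing in black, red-capped jar in yellow, carton in red: each on its bin's floor (within 5 mm), upright within 0.1 rad, at most 28 mm off the bin's centre along each side, released, at rest; steel coupling and green-capped jar upright, moved under 20 mm (x of coupling_brass_mid in the frame of bin_blue between -0.028 and 0.028 m and y of coupling_brass_mid in the frame of bin_blue between -0.028 and 0.028 m and height (world z) of coupling_brass_mid between 0.034 and 0.044 m and angle between each of coupling_brass_mid, bushing_mid, jar_red_mid, carton_mid, coupling_steel_mid, jar_green_mid's own z axis and vertical below 0.1 rad and linear speed of each of coupling_brass, bushing, jar_red, carton, coupling_steel, jar_green below 0.02 m/s and x of bushing_mid in the frame of bin_black between -0.028 and 0.028 m and y of bushing_mid in the frame of bin_black between -0.028 and 0.028 m and height (world z) of bushing_mid between 0.032 and 0.042 m and x of jar_red_mid in the frame of bin_yellow between -0.028 and 0.028 m and y of jar_red_mid in the frame of bin_yellow between -0.028 and 0.028 m and height (world z) of jar_red_mid between 0.035 and 0.045 m and x of carton_mid in the frame of bin_red between -0.028 and 0.028 m and y of carton_mid in the frame of bin_red between -0.028 and 0.028 m and height (world z) of carton_mid between 0.032 and 0.042 m and distance of each of coupling_steel_mid, jar_green_mid from where it was at the start of the episode below 0.02 m); the robot touches nothing.
It fails at once if a part is dropped into its bin (still faster than 0.6 m/s in the last 20 mm above the bin's floor) ((horizontal distance between coupling_brass_mid and bin_blue below 0.05 m and height (world z) of coupling_brass_mid below 0.059 m and linear speed of coupling_brass above 0.6 m/s) or (horizontal distance between bushing_mid and bin_black below 0.05 m and height (world z) of bushing_mid below 0.057 m and linear speed of bushing above 0.6 m/s) or (horizontal distance between jar_red_mid and bin_yellow below 0.05 m and height (world z) of jar_red_mid below 0.06 m and linear speed of jar_red above 0.6 m/s) or (horizontal distance between carton_mid and bin_red below 0.05 m and height (world z) of carton_mid below 0.057 m and linear speed of carton above 0.6 m/s)).
It fails at once if the steel coupling is shifted by more than 20 mm or tipped (distance of coupling_steel_mid from where it was at the start of the episode above 0.02 m or angle between coupling_steel_mid's own z axis and vertical above 0.35 rad).
It fails at once if the green-capped jar is shifted by more than 20 mm or tipped (distance of jar_green_mid from where it was at the start of the episode above 0.02 m or angle between jar_green_mid's own z axis and vertical above 0.35 rad).
It also fails if it takes over 104 s, if anything falls off the work surface, if the arm or the gripper's body presses on something with over 40 N, if the wrist force passes 120 N, or if a joint passes its speed limit or range.

## Working session

There is one attempt and no reset: what is moved stays moved. The work goes in short steps, Python scripts to look and compute and a tool call to move; the robot and the scene stay as the last step left them, time stands still between calls to the robot, and variables do not carry over. Pictures are saved under pics/ and viewed, about 12 in all and at most 16, crops included, and the job is handed in when it is done.

Besides the shell and the picture viewer there is one more tool, called after "Call:" by a JSON object that holds its "api" and its "payload". send_rows: Moves the arm, as the interface text tells. Its arguments: {"type":"object","properties":{"motion":{"type":"array"},"hand":{"type":"number"},"squeeze":{"type":"number"}},"required":["motion"]}

```bash
mkdir -p pics; ls
cat > h.py <<'E'
from station import *
import numpy as np, cv2
def grab(n):
    g=grab_frame(n); np.savez('/tmp/%s.npz'%n,**g); return g
def load(n): return dict(np.load('/tmp/%s.npz'%n))
def K(g):
    f=g['frame'].shape[0]/2/np.tan(np.radians(float(g['vertical_fov']))/2); return f,float(g['cx']),float(g['cy'])
def ray(g,u,v,z):
    f,cx,cy=K(g); T=np.array(g['cam_to_world']); d=T[:3,:3]@np.array([(u-cx)/f,-(v-cy)/f,-1]); o=T[:3,3]
    return o+d*(z-o[2])/d[2]
def cloud(g):
    f,cx,cy=K(g); T=np.array(g['cam_to_world']); r=g['range_z']; v,u=np.indices(r.shape)
    P=np.stack([(u-cx)/f*r,-(v-cy)/f*r,-r],-1); W=P@T[:3,:3].T+T[:3,3]; W[r<=0]=np.nan; return W
E
python3 - <<'E'
from h import *
for n in ['top','scene','wrist']:
    g=grab(n); print(n,g.keys(),g['vertical_fov'],g['cx'],g['cy'],np.round(g['cam_to_world'],3).tolist()); cv2.imwrite(f'pics/{n}0.png',g['frame'])
print(get_state())
E
```

```text
pics
top dict_keys(['frame', 'range_z', 'vertical_fov', 'cx', 'cy', 'cam_to_world']) 52.29879999827375 276.64481592541085 203.25606195454807 [[0.015, 0.995, -0.095, 0.425], [-1.0, 0.015, -0.001, -0.013], [0.0, 0.095, 0.995, 1.161], [0.0, 0.0, 0.0, 1.0]]
scene dict_keys(['frame', 'range_z', 'vertical_fov', 'cx', 'cy', 'cam_to_world']) 56.57396561145107 277.13564514096356 208.99241749218172 [[-0.15, -0.752, 0.642, 1.188], [0.989, -0.124, 0.087, 0.1], [0.014, 0.648, 0.762, 0.86], [0.0, 0.0, 0.0, 1.0]]
wrist dict_keys(['frame', 'range_z', 'vertical_fov', 'cx', 'cy', 'cam_to_world']) 68.22230819577794 280.94778503016414 206.20361057825642 [[-0.244, -0.931, -0.27, 0.091], [0.97, -0.234, -0.068, -0.673], [0.0, -0.279, 0.96, 0.384], [0.0, 0.0, 0.0, 1.0]]
{'t': 0.15, 'q': array([-1.03588912e+00,  3.59263768e-01,  1.12881561e-02, -2.30759217e-04,
       -1.22410108e+00, -2.88118125e-01]), 'qd': array([ 0.00061135, -0.0024689 ,  0.00115891,  0.00180674, -0.00111539,
       -0.000249  ]), 'joint_efforts': array([-4.34852536e-04, -5.83277571e+01,  2.93289417e+01,  7.00114891e+00,
        8.79229425e-03, -1.28003749e-04]), 'eef_pos': array([ 0.1648731 , -0.6544232 ,  0.40392348]), 'ee_rot': array([ 3.14030341e+00, -1.55830215e-04, -2.89488202e+00]), 'force': array([-0.23240628,  0.35167942, -0.48664508]), 'moment': array([0.0276095 , 0.0152388 , 0.01813425]), 'width': 0.08753390623630931}
```

View pics/top0.png

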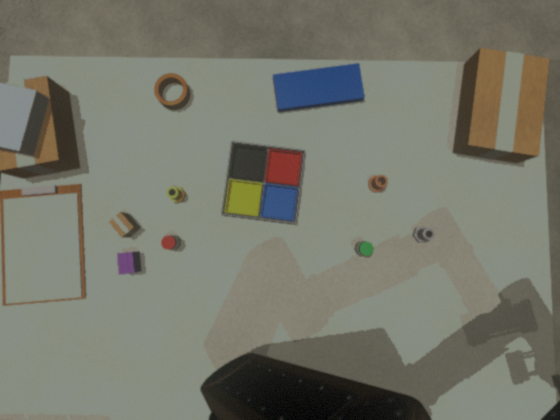

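View pics/scene0.png

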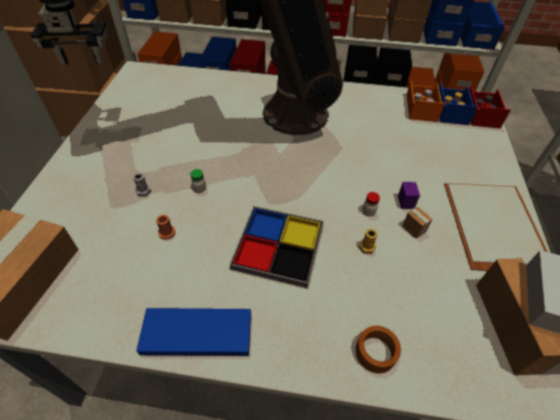

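Candidates in the top view:
- Brass coupling at (175,194). Could be confused with the steel one at (424,234).
- Bushing at (378,183). Could be confused with the orange ring at (172,90).
- Red jar at (169,242). Could be confused with the green jar at (365,249).
- Carton at (123,224), brown with tape. Could be confused with the purple box at (128,263) and the big cartons at (505,105) and (40,120).
- Bins: black (248,161), red (285,166), yellow (244,198), blue (280,203). The blue slab at (318,88) is not a bin.

Next I'll measure positions from both views and check my choices in a crop.

```bash
cat > m.py <<'E'
from h import *
import scipy.ndimage as nd
top={'brass':(175,194),'bush':(378,183),'redjar':(169,242),'carton':(123,224),'steel':(424,234),'green':(365,249),'purple':(128,263)}
sc={'brass':(370,240),'bush':(165,226),'redjar':(372,204),'carton':(418,221),'steel':(141,184),'green':(198,181),'purple':(409,195)}
H=dict(brass=.064,bush=.06,redjar=.066,carton=.06,steel=.064,green=.066,purple=.06)
for n,c in(('top',top),('scene',sc)):
    g=load(n); W=cloud(g); print(n,'table z',np.nanmedian(W[300:340,120:180,2]) if n=='top' else np.nanmedian(W[130:160,370:420,2]))
    for k,(u,v) in c.items():
        s=W[v-24:v+24,u-24:u+24]; m=np.nan_to_num(s[...,2])>.012; l,_=nd.label(m); d=l[18:30,18:30]; i=np.bincount(d[d>0]).argmax() if (d>0).any() else 0
        p=s[l==i]; zt=np.percentile(p[:,2],97); t=p[p[:,2]>zt-.01]
        (bx,by),(w,h),a=cv2.minAreaRect((t[:,:2]*1000).astype(np.float32))
        print(k,len(p),'ztop %.3f'%zt,'top ctr',np.round(t.mean(0)[:2],4),'rect',np.round([bx,by,w,h,a],1))
g=load('top'); hsv=cv2.cvtColor(g['frame'],cv2.COLOR_BGR2HSV)
for k,(u,v) in dict(black=(248,161),red=(285,166),yellow=(244,198),blue=(280,203)).items():
    s=g['frame'].astype(int); m=(np.abs(s-s[v,u]).sum(-1)<70).astype(np.uint8); l,_=nd.label(m); m=l==l[v,u]
    vv,uu=np.nonzero(m); pts=np.array([ray(g,a,b,.007)[:2] for a,b in zip(uu,vv)])
    print(k,'floor',np.round(pts.mean(0),4),np.round(cv2.minAreaRect((pts*1000).astype(np.float32)),1) if 0 else cv2.minAreaRect((pts*1000).astype(np.float32)))
W=cloud(g); print('bin depth z',[round(float(W[v,u,2]),4) for u,v in[(248,161),(285,166),(244,198),(280,203)]])
a=cv2.resize(load('top')['frame'][150:290,90:210],None,fx=3.2,fy=3.2,interpolation=3); b=cv2.resize(load('top')['frame'][150:290,340:460],None,fx=3.2,fy=3.2,interpolation=3)
cv2.imwrite('pics/crop1.png',np.hstack([a,b]))
E
python3 m.py
```

```text
top table z -0.00046931880214573507
brass 200 ztop 0.066 top ctr [0.5544 0.2591] rect [554.4 259.1  29.1  29.4  20.7]
bush 169 ztop 0.061 top ctr [ 0.5928 -0.282 ] rect [ 592.7 -282.1   31.8   31.9    2.3]
redjar 244 ztop 0.068 top ctr [0.4255 0.2643] rect [425.1 264.1  33.1  35.1   1.1]
carton 473 ztop 0.063 top ctr [0.4699 0.3884] rect [469.9 389.1  55.9  40.9  41.3]
steel 231 ztop 0.067 top ctr [ 0.4575 -0.4003] rect [ 457.4 -400.8   28.9   27.5   46.1]
green 232 ztop 0.069 top ctr [ 0.4172 -0.2407] rect [ 417.4 -240.8   33.    35.6    1. ]
purple 451 ztop 0.063 top ctr [0.3718 0.3719] rect [371.8 372.5  54.2  41.2   8.1]
scene table z 0.0008297935950247748
brass 286 ztop 0.066 top ctr [0.5598 0.2597] rect [558.  260.1  28.4  30.4  56.6]
bush 253 ztop 0.063 top ctr [ 0.5969 -0.281 ] rect [ 596.7 -282.    34.1   33.6   25. ]
redjar 295 ztop 0.069 top ctr [0.4309 0.2647] rect [428.8 265.   36.2  34.9  14.4]
carton 531 ztop 0.063 top ctr [0.4759 0.3886] rect [473.3 389.3  55.5  41.7  41.7]
steel 247 ztop 0.068 top ctr [ 0.4627 -0.3987] rect [ 460.1 -400.6   31.2   29.    37.9]
green 269 ztop 0.069 top ctr [ 0.4227 -0.2397] rect [ 420.  -239.6   38.2   34.    13.6]
purple 454 ztop 0.063 top ctr [0.3774 0.3723] rect [375.3 373.   59.5  41.    8.6]
black floor [0.6431 0.0446] ((618.2488403320312, 23.392601013183594), (196.48907470703125, 148.1076202392578), 83.5023422241211)
red floor [ 0.6364 -0.0277] ((636.55419921875, -27.45559310913086), (94.24219512939453, 94.73311614990234), 83.60795593261719)
yellow floor [0.5493 0.0778] ((550.4522705078125, 79.78819274902344), (90.99097442626953, 91.30054473876953), 83.6635971069336)
blue floor [ 0.5392 -0.0174] ((539.551513671875, -17.30459213256836), (95.59049224853516, 94.87873077392578), 83.71600341796875)
bin depth z [0.0021, 0.0082, 0.0023, 0.0071]
```

View pics/crop1.png

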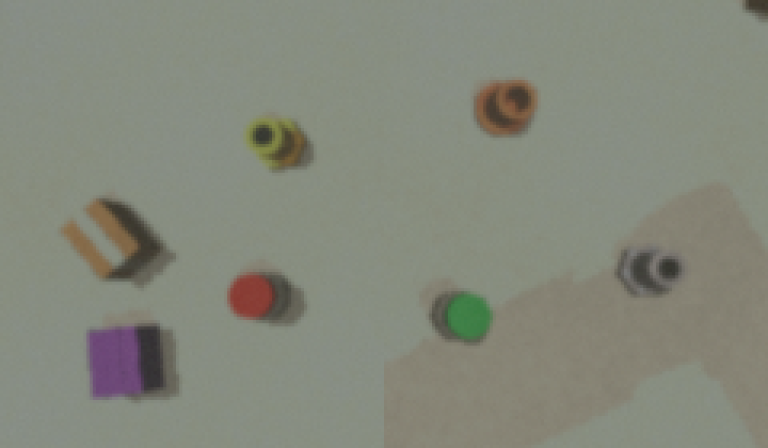

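The crop confirms the choices: brass coupling at crop (270,140), bushing (512,100), red jar (255,295) and the taped brown carton (105,238), with its long axis about +41° in the world frame. Steel, green and purple are separate. Next is the move planner, bushing first.

```bash
cat > plan.py <<'E'
from h import *; import sys
# usage: plan.py x y z(grasp point) [yaw_deg]  -> tool-axis offset cm, turn deg
s=get_state(); p=s['eef_pos']; y0=s['ee_rot'][2]
R=cv2.Rodrigues(np.array([0,0,y0]))[0]@np.diag([1,-1,-1.])
a=[float(v) for v in sys.argv[1:]]; t=np.array(a[:3])+[0,0,.159]
turn=0 if len(a)<4 else -((a[3]-np.degrees(y0)+180)%360-180)
print('offset cm',np.round(R.T@(t-p)*100,2),'turn',round(turn,1),'yaw',round(np.degrees(y0),1),'t',s['t'],'w',round(s['width'],4),'rot',np.round(s['ee_rot'],3))
E
python3 plan.py .5947 -.282 .17
```

```text
offset cm [-50.78  25.62   7.49] turn 0 yaw -165.9 t 0.15 w 0.0875 rot [ 3.14  -0.    -2.895]
```

Call:
{"api": "send_rows", "payload": {"motion": [{"offset": [-32, 16, 4.7], "turn": 0}, {"offset": [-32, 16, 4.7], "turn": 0}, {"offset": [-32, 16, 4.7], "turn": 0}, {"offset": [-32, 16, 4.7], "turn": 0}, {"offset": [-50.8, 25.6, 7.5], "turn": 0}, {"offset": [-50.8, 25.6, 7.5], "turn": 0}, {"offset": [-50.8, 25.6, 7.5], "turn": 0}, {"offset": [-50.8, 25.6, 7.5], "turn": 0}], "hand": 1, "squeeze": 30}}

```text
t: 0.95
eef_pos: [0.4661, -0.3935, 0.3522]
ee_rot: [3.142, 0.0, -2.895]
force: [1.0, -1.1, -1.2]
width: 0.0876
```

```bash
python3 plan.py .5947 -.282 .17
```

```text
offset cm [-15.2    7.67   2.32] turn 0 yaw -165.9 t 0.95 w 0.0876 rot [ 3.142  0.    -2.895]
```

Call:
{"api": "send_rows", "payload": {"motion": [{"offset": [-15.2, 7.7, 2.3]}, {"offset": [-15.2, 7.7, 2.3]}, {"offset": [-15.2, 7.7, 2.3]}, {"offset": [-15.2, 7.7, 2.3]}, {"offset": [-15.2, 7.7, 2.3]}, {"offset": [-15.2, 7.7, 2.3]}]}}

```text
validation failed for argument at $.mo...
```

```bash
python3 plan.py .5947 -.282 .045
python3 - <<'E'
from h import *
g=grab('wrist'); cv2.imwrite('pics/w1.png',g['frame']); W=cloud(g); T=np.array(g['cam_to_world'])
m=(W[...,2]>.05)&(W[...,2]<.07)&(np.hypot(W[...,0]-.595,W[...,1]+.282)<.06); print(m.sum(),np.nanmean(W[m],0), cv2.minAreaRect((W[m][:,:2]*1000).astype(np.float32)), 'table',np.nanmedian(W[...,2]))
E
```

```text
offset cm [-15.2    7.67  14.82] turn 0 yaw -165.9 t 0.95 w 0.0876 rot [ 3.142  0.    -2.895]
237 [ 0.58215033 -0.28867444  0.05627673] ((583.3196411132812, -288.141357421875), (9.745941162109375, 29.830772399902344), 20.1959285736084) table 0.0012697916663291786
```

View pics/w1.png

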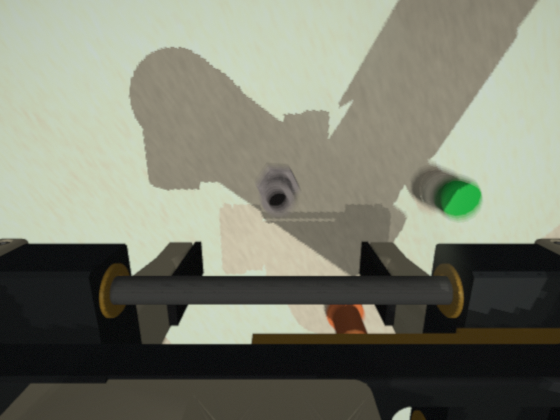

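The rows need "turn", so that move was refused and the arm stayed put. This view, from short of the target, shows the steel coupling at (278,188), the green jar at (460,197) and the bushing at (345,318) under the gripper.

Call:
{"api": "send_rows", "payload": {"motion": [{"offset": [-15.2, 7.7, 2.3], "turn": 0}, {"offset": [-15.2, 7.7, 2.3], "turn": 0}, {"offset": [-15.2, 7.7, 2.3], "turn": 0}, {"offset": [-15.2, 7.7, 2.3], "turn": 0}, {"offset": [-15.2, 7.7, 2.3], "turn": 0}, {"offset": [-15.2, 7.7, 2.3], "turn": 0}]}}

```text
t: 1.6
eef_pos: [0.5934, -0.2832, 0.3289]
ee_rot: [3.141, -0.001, -2.894]
force: [-0.3, -0.2, 0.3]
width: 0.0877
```

```bash
python3 plan.py .5947 -.282 .045
python3 - <<'E'
from h import *
g=grab('wrist'); cv2.imwrite('pics/w2.png',g['frame'])
f,cx,cy=K(g); T=np.array(g['cam_to_world'])
for P in ([.5947,-.282,.06],[.459,-.4005,.064]):
    c=T[:3,:3].T@(np.array(P)-T[:3,3]); print(cx+f*c[0]/-c[2], cy-f*c[1]/-c[2])
E
```

```text
offset cm [-0.16  0.09 12.49] turn 0 yaw -165.8 t 1.6 w 0.0877 rot [ 3.141e+00 -1.000e-03 -2.894e+00]
282.43246026656067 212.85257446251111
163.86924503946267 -8.56944190139032
```

View pics/w2.png

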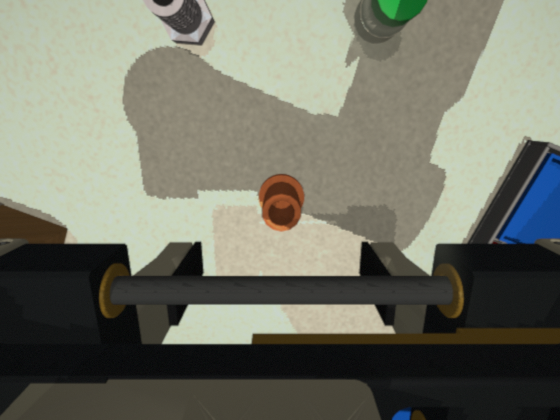

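The bushing rim shows at (282,212) against a predicted (282,213), so the calibration agrees. Descending.

Call:
{"api": "send_rows", "payload": {"motion": [{"offset": [-0.1, 0, 3], "turn": 0}, {"offset": [-0.1, 0, 6], "turn": 0}, {"offset": [-0.1, 0, 8.5], "turn": 0}, {"offset": [-0.1, 0, 10.5], "turn": 0}, {"offset": [-0.1, 0, 12], "turn": 0}, {"offset": [-0.1, 0, 12.5], "turn": 0}, {"offset": [-0.1, 0, 12.5], "turn": 0}]}}

```text
t: 2.35
eef_pos: [0.594, -0.2837, 0.2043]
ee_rot: [3.141, -0.001, -2.896]
force: [-0.9, -0.5, 0.4]
width: 0.0879
```

Call:
{"api": "send_rows", "payload": {"motion": [{"offset": [0, 0, 0], "turn": 0}, {"offset": [0, 0, 0], "turn": 0}, {"offset": [0, 0, 0], "turn": 0}, {"offset": [0, 0, 0], "turn": 0}, {"offset": [0, 0, 0], "turn": 0}, {"offset": [0, 0, 0], "turn": 0}, {"offset": [0, 0, 0], "turn": 0}, {"offset": [0, 0, 0], "turn": 0}], "hand": -1, "squeeze": 30}}

```text
t: 3.15
eef_pos: [0.5944, -0.2831, 0.2044]
ee_rot: [3.142, -0.0, -2.895]
force: [-0.4, 0.5, 0.3]
width: 0.0325
```

```bash
python3 plan.py .6436 .0682 .14
```

```text
offset cm [-13.35  32.86  -9.46] turn 0 yaw -165.9 t 3.15 w 0.0325 rot [ 3.142 -0.    -2.895]
```

Call:
{"api": "send_rows", "payload": {"motion": [{"offset": [0, 0, -2], "turn": 0}, {"offset": [0, 0, -5], "turn": 0}, {"offset": [0, 0, -9.5], "turn": 0}, {"offset": [-1.3, 3.3, -9.5], "turn": 0}, {"offset": [-3, 7.4, -9.5], "turn": 0}, {"offset": [-4.8, 11.8, -9.5], "turn": 0}, {"offset": [-6.5, 16, -9.5], "turn": 0}, {"offset": [-8.2, 20.2, -9.5], "turn": 0}]}}

```text
t: 3.95
eef_pos: [0.6243, -0.0655, 0.2991]
ee_rot: [3.141, -0.001, -2.895]
force: [1.5, 0.5, -1.9]
width: 0.0324
```

Call:
{"api": "send_rows", "payload": {"motion": [{"offset": [-1.7, 4.2, 0], "turn": 0}, {"offset": [-3.3, 8, 0], "turn": 0}, {"offset": [-4.4, 11, 0], "turn": 0}, {"offset": [-5.1, 12.6, 0], "turn": 0}, {"offset": [-5.1, 12.6, 0], "turn": 0}, {"offset": [-5.1, 12.6, 0], "turn": 0}]}}

```text
t: 4.55
eef_pos: [0.643, 0.0673, 0.2989]
ee_rot: [-3.141, -0.001, -2.894]
force: [-0.7, -0.4, -2.7]
width: 0.032
```

```bash
python3 plan.py .6436 .0682 .052
python3 - <<'E'
from h import *
g=grab('wrist'); cv2.imwrite('pics/w3.png',g['frame'])
f,cx,cy=K(g); T=np.array(g['cam_to_world'])
for P in ([.6436,.0682,.007],[.5376,-.0172,.007],[.5485,.0782,.007],[.633,-.0273,.007]):
    c=T[:3,:3].T@(np.array(P)-T[:3,3]); print(cx+f*c[0]/-c[2], cy-f*c[1]/-c[2])
E
```

```text
offset cm [-0.08  0.07  8.79] turn 0 yaw -165.8 t 4.55 w 0.032 rot [-3.141e+00 -1.000e-03 -2.894e+00]
282.3442349458091 204.4793711012581
211.67322485044267 56.30595380889898
322.0130453527517 100.81435809999266
180.55322264090256 167.85536479054736
```

View pics/w3.png

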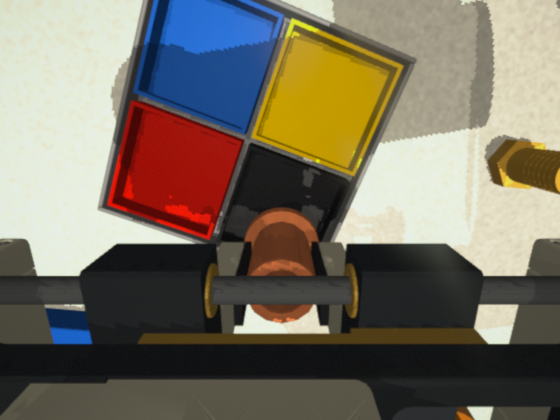

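The bushing is held upright. The bin centres match the prediction (red ~(178,170), yellow ~(325,98)). Lowering.

Call:
{"api": "send_rows", "payload": {"motion": [{"offset": [0, 0, 3], "turn": 0}, {"offset": [0, 0, 5.5], "turn": 0}, {"offset": [0, 0, 7], "turn": 0}, {"offset": [0, 0, 8], "turn": 0}, {"offset": [0, 0, 8.4], "turn": 0}, {"offset": [0, 0, 8.7], "turn": 0}, {"offset": [0, 0, 8.8], "turn": 0}, {"offset": [0, 0, 8.8], "turn": 0}]}}

```text
t: 5.4
eef_pos: [0.6435, 0.0675, 0.2121]
ee_rot: [3.142, 0.001, -2.895]
force: [-0.4, 0.4, -2.7]
width: 0.0323
```

```bash
python3 plan.py .6436 .0682 .052; python3 -c "
from h import *;print(get_state()['force'])"
```

```text
offset cm [-0.02  0.06  0.11] turn 0 yaw -165.8 t 5.4 w 0.0323 rot [ 3.142e+00  1.000e-03 -2.895e+00]
[-0.41367682  0.39399782 -2.73355862]
```

Not yet in contact. Another ~1.5 mm, then release.

Call:
{"api": "send_rows", "payload": {"motion": [{"offset": [0, 0, 0.1], "turn": 0}, {"offset": [0, 0, 0.15], "turn": 0}, {"offset": [0, 0, 0.15], "turn": 0}]}}

```text
t: 5.7
eef_pos: [0.6436, 0.0677, 0.2113]
ee_rot: [-3.141, 0.002, -2.894]
force: [-1.8, 0.7, 5.1]
width: 0.0326
```

Call:
{"api": "send_rows", "payload": {"motion": [{"offset": [0, 0, 0], "turn": 0}, {"offset": [0, 0, 0], "turn": 0}, {"offset": [0, 0, 0], "turn": 0}, {"offset": [0, 0, 0], "turn": 0}, {"offset": [0, 0, 0], "turn": 0}], "hand": 0.4}}

```text
t: 6.2
eef_pos: [0.6433, 0.0674, 0.2099]
ee_rot: [-3.142, -0.0, -2.895]
force: [-0.4, -0.2, 0.6]
width: 0.0602
```

Call:
{"api": "send_rows", "payload": {"motion": [{"offset": [0, 0, -2], "turn": 0}, {"offset": [0, 0, -6], "turn": 0}, {"offset": [0, 0, -11], "turn": 0}, {"offset": [0, 0, -11.5], "turn": 0}]}}

```text
t: 6.6
eef_pos: [0.6451, 0.0678, 0.332]
ee_rot: [-3.141, 0.01, -2.894]
force: [0.2, -0.6, -0.2]
width: 0.0614
```

```bash
python3 plan.py .556 .2596 .17
```

```text
offset cm [ 3.93 20.78  0.3 ] turn 0 yaw -165.8 t 6.6 w 0.0614 rot [-3.141  0.01  -2.894]
```

Call:
{"api": "send_rows", "payload": {"motion": [{"offset": [4, 20.8, 0], "turn": 0}, {"offset": [4, 20.8, 0], "turn": 0}, {"offset": [4, 20.8, 0], "turn": 0}, {"offset": [4, 20.8, 0], "turn": 0}, {"offset": [4, 20.8, 0], "turn": 0}, {"offset": [4, 20.8, 0], "turn": 0}, {"offset": [4, 20.8, 0], "turn": 0}], "hand": 1}}

```text
t: 7.3
eef_pos: [0.5537, 0.2593, 0.3248]
ee_rot: [-3.141, -0.0, -2.894]
force: [-0.2, -1.5, -0.2]
width: 0.0877
```

```bash
cat > look.py <<'E'
from h import *; import sys
# look.py name x y z : wrist picture with a cross at the predicted point
g=grab('wrist'); f,cx,cy=K(g); T=np.array(g['cam_to_world']); P=np.array([float(v) for v in sys.argv[2:5]])
c=T[:3,:3].T@(P-T[:3,3]); u,v=cx+f*c[0]/-c[2],cy-f*c[1]/-c[2]; print('pred px',round(u,1),round(v,1))
cv2.drawMarker(g['frame'],(int(u),int(v)),(255,0,255),0,12,1); cv2.imwrite('pics/%s.png'%sys.argv[1],g['frame'])
E
python3 look.py w4 .556 .2596 .064; python3 plan.py .556 .2596 .045
```

```text
pred px 281.4 216.4
offset cm [-0.22  0.04 12.08] turn 0 yaw -165.9 t 7.35 w 0.0878 rot [-3.141 -0.    -2.895]
```

View pics/w4.png

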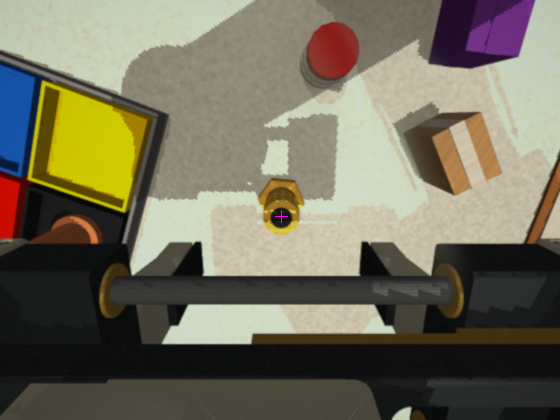

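The cross at (281,216) sits in the brass coupling's bore. The bushing is standing in the black bin at (75,235). Grasping the brass coupling.

Call:
{"api": "send_rows", "payload": {"motion": [{"offset": [-0.2, 0, 3], "turn": 0}, {"offset": [-0.2, 0, 6], "turn": 0}, {"offset": [-0.2, 0, 8.5], "turn": 0}, {"offset": [-0.2, 0, 10.5], "turn": 0}, {"offset": [-0.2, 0, 11.7], "turn": 0}, {"offset": [-0.2, 0, 12.1], "turn": 0}, {"offset": [-0.2, 0, 12.1], "turn": 0}]}}

```text
t: 8.05
eef_pos: [0.556, 0.2593, 0.2038]
ee_rot: [-3.141, -0.0, -2.896]
force: [-0.4, 1.4, 0.5]
width: 0.0877
```

Call:
{"api": "send_rows", "payload": {"motion": [{"offset": [0, 0, 0], "turn": 0}, {"offset": [0, 0, 0], "turn": 0}, {"offset": [0, 0, 0], "turn": 0}, {"offset": [0, 0, 0], "turn": 0}, {"offset": [0, 0, 0], "turn": 0}, {"offset": [0, 0, 0], "turn": 0}, {"offset": [0, 0, 0], "turn": 0}, {"offset": [0, 0, 0], "turn": 0}], "hand": -1, "squeeze": 30}}

```text
t: 8.85
eef_pos: [0.5556, 0.2598, 0.2039]
ee_rot: [-3.142, -0.0, -2.895]
force: [0.3, -0.7, -1.3]
width: 0.0296
```

```bash
python3 plan.py .5376 -.0172 .14
```

```text
offset cm [  8.51 -26.42  -9.51] turn 0 yaw -165.9 t 8.85 w 0.0296 rot [-3.142 -0.    -2.895]
```

Call:
{"api": "send_rows", "payload": {"motion": [{"offset": [0, 0, -2], "turn": 0}, {"offset": [0, 0, -5], "turn": 0}, {"offset": [0, 0, -9.5], "turn": 0}, {"offset": [1, -3, -9.5], "turn": 0}, {"offset": [2.3, -7, -9.5], "turn": 0}, {"offset": [3.7, -11.5, -9.5], "turn": 0}, {"offset": [5, -15.5, -9.5], "turn": 0}, {"offset": [6.3, -19.5, -9.5], "turn": 0}]}}

```text
t: 9.65
eef_pos: [0.5413, 0.0537, 0.2985]
ee_rot: [3.141, -0.001, -2.895]
force: [1.3, 0.3, -2.7]
width: 0.0298
```

Call:
{"api": "send_rows", "payload": {"motion": [{"offset": [1.2, -3.6, 0], "turn": 0}, {"offset": [1.9, -5.8, 0], "turn": 0}, {"offset": [2.2, -6.9, 0], "turn": 0}, {"offset": [2.2, -6.9, 0], "turn": 0}, {"offset": [2.2, -6.9, 0], "turn": 0}]}}

```text
t: 10.15
eef_pos: [0.5377, -0.0167, 0.2987]
ee_rot: [3.141, -0.0, -2.895]
force: [0.4, 0.8, -3.0]
width: 0.0297
```

```bash
python3 plan.py .5376 -.0172 .052; python3 -c "
from h import *;print(get_state()['force'])"
```

```text
offset cm [ 0.03 -0.05  8.77] turn 0 yaw -165.9 t 10.15 w 0.0297 rot [ 3.141 -0.    -2.895]
[ 0.39527436  0.78453371 -2.96365991]
```

Call:
{"api": "send_rows", "payload": {"motion": [{"offset": [0, 0, 3], "turn": 0}, {"offset": [0, 0, 5.5], "turn": 0}, {"offset": [0, 0, 7], "turn": 0}, {"offset": [0, 0, 8], "turn": 0}, {"offset": [0, 0, 8.4], "turn": 0}, {"offset": [0, 0, 8.7], "turn": 0}, {"offset": [0, 0, 8.8], "turn": 0}, {"offset": [0, 0, 8.8], "turn": 0}]}}

```text
t: 10.95
eef_pos: [0.5379, -0.0168, 0.2114]
ee_rot: [3.142, 0.001, -2.895]
force: [0.2, -0.4, -2.9]
width: 0.0292
```

Call:
{"api": "send_rows", "payload": {"motion": [{"offset": [0, 0, 0.05], "turn": 0}, {"offset": [0, 0, 0.1], "turn": 0}, {"offset": [0, 0, 0.1], "turn": 0}]}}

```text
t: 11.25
eef_pos: [0.538, -0.0169, 0.2108]
ee_rot: [-3.142, 0.001, -2.895]
force: [-2.4, 0.5, 5.2]
width: 0.0296
```

In contact. Release, lift and go on to the red jar.

Call:
{"api": "send_rows", "payload": {"motion": [{"offset": [0, 0, 0], "turn": 0}, {"offset": [0, 0, 0], "turn": 0}, {"offset": [0, 0, 0], "turn": 0}, {"offset": [0, 0, 0], "turn": 0}, {"offset": [0, 0, 0], "turn": 0}], "hand": 0.4}}

```text
t: 11.75
eef_pos: [0.5377, -0.0169, 0.2098]
ee_rot: [-3.142, -0.0, -2.895]
force: [0.8, 0.8, -0.1]
width: 0.0599
```

Call:
{"api": "send_rows", "payload": {"motion": [{"offset": [0, 0, -2], "turn": 0}, {"offset": [0, 0, -6], "turn": 0}, {"offset": [0, 0, -11], "turn": 0}, {"offset": [0, 0, -11.5], "turn": 0}, {"offset": [0, 0, -11.5], "turn": 0}]}}

```text
t: 12.25
eef_pos: [0.538, -0.0168, 0.3268]
ee_rot: [3.141, 0.004, -2.895]
force: [0.9, 0.9, 0.0]
width: 0.0611
```

```bash
python3 plan.py .427 .2645 .17
```

```text
offset cm [ 3.9  29.99 -0.22] turn 0 yaw -165.9 t 12.25 w 0.0611 rot [ 3.141  0.004 -2.895]
```

Call:
{"api": "send_rows", "payload": {"motion": [{"offset": [3.9, 30, 0], "turn": 0}, {"offset": [3.9, 30, 0], "turn": 0}, {"offset": [3.9, 30, 0], "turn": 0}, {"offset": [3.9, 30, 0], "turn": 0}, {"offset": [3.9, 30, 0], "turn": 0}, {"offset": [3.9, 30, 0], "turn": 0}, {"offset": [3.9, 30, 0], "turn": 0}, {"offset": [3.9, 30, 0], "turn": 0}], "hand": 1}}

```text
t: 13.05
eef_pos: [0.4257, 0.2654, 0.3234]
ee_rot: [-3.14, -0.002, -2.892]
force: [0.1, -0.8, -0.5]
width: 0.0877
```

```bash
python3 look.py w5 .427 .2645 .066; python3 plan.py .427 .2645 .042
```

```text
pred px 280.6 216.9
offset cm [-9.000e-02 -1.000e-02  1.225e+01] turn 0 yaw -165.8 t 13.1 w 0.0876 rot [-3.140e+00 -2.000e-03 -2.894e+00]
```

View pics/w5.png

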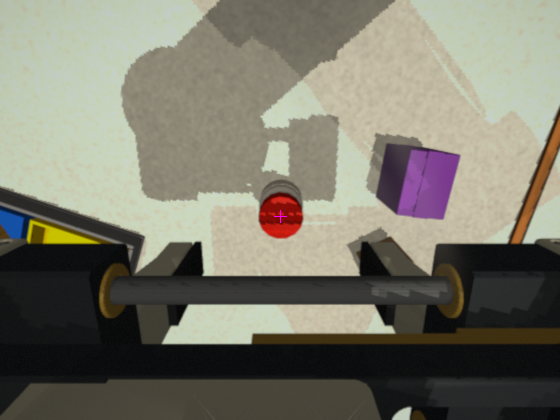

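The cross at (281,217) is centred on the red cap; the purple box at (420,180) is clear. Grasping.

Call:
{"api": "send_rows", "payload": {"motion": [{"offset": [-0.1, 0, 3], "turn": 0}, {"offset": [-0.1, 0, 6], "turn": 0}, {"offset": [-0.1, 0, 8.5], "turn": 0}, {"offset": [-0.1, 0, 10.5], "turn": 0}, {"offset": [-0.1, 0, 11.8], "turn": 0}, {"offset": [-0.1, 0, 12.2], "turn": 0}, {"offset": [-0.1, 0, 12.2], "turn": 0}]}}

```text
t: 13.8
eef_pos: [0.4279, 0.2634, 0.2022]
ee_rot: [-3.14, -0.002, -2.897]
force: [0.0, -0.2, 0.1]
width: 0.0876
```

Call:
{"api": "send_rows", "payload": {"motion": [{"offset": [0, 0, 0], "turn": 0}, {"offset": [0, 0, 0], "turn": 0}, {"offset": [0, 0, 0], "turn": 0}, {"offset": [0, 0, 0], "turn": 0}, {"offset": [0, 0, 0], "turn": 0}, {"offset": [0, 0, 0], "turn": 0}, {"offset": [0, 0, 0], "turn": 0}, {"offset": [0, 0, 0], "turn": 0}], "hand": -1, "squeeze": 25}}

```text
t: 14.6
eef_pos: [0.4275, 0.2648, 0.203]
ee_rot: [3.141, 0.0, -2.895]
force: [-0.4, 1.1, 2.4]
width: 0.0391
```

```bash
python3 plan.py .5485 .0782 .137
```

```text
offset cm [ -7.17 -21.06  -9.3 ] turn 0 yaw -165.8 t 14.6 w 0.0391 rot [ 3.141  0.    -2.895]
```

Call:
{"api": "send_rows", "payload": {"motion": [{"offset": [0, 0, -2], "turn": 0}, {"offset": [0, 0, -5], "turn": 0}, {"offset": [0, 0, -9.5], "turn": 0}, {"offset": [-1, -3, -9.5], "turn": 0}, {"offset": [-2.3, -6.8, -9.5], "turn": 0}, {"offset": [-3.7, -11, -9.5], "turn": 0}, {"offset": [-5, -14.8, -9.5], "turn": 0}, {"offset": [-6.2, -18.2, -9.5], "turn": 0}]}}

```text
t: 15.4
eef_pos: [0.5326, 0.1016, 0.2977]
ee_rot: [-3.142, -0.001, -2.895]
force: [0.3, -0.4, -2.0]
width: 0.0391
```

Call:
{"api": "send_rows", "payload": {"motion": [{"offset": [-0.7, -2.1, 0], "turn": 0}, {"offset": [-1, -2.9, 0], "turn": 0}, {"offset": [-1, -2.9, 0], "turn": 0}, {"offset": [-1, -2.9, 0], "turn": 0}]}}

```text
t: 15.8
eef_pos: [0.5485, 0.078, 0.2976]
ee_rot: [3.142, -0.001, -2.895]
force: [-0.4, -0.7, -1.5]
width: 0.0388
```

```bash
python3 plan.py .5485 .0782 .051; python3 look.py w6 .5485 .0782 .007; python3 -c "
from h import *;print(get_state()['force'])"
```

```text
offset cm [-0.    0.02  8.76] turn 0 yaw -165.9 t 15.8 w 0.0388 rot [ 3.142e+00 -1.000e-03 -2.895e+00]
pred px 281.7 203.9
[ 0.10567447  0.11439019 -0.55154807]
```

View pics/w6.png

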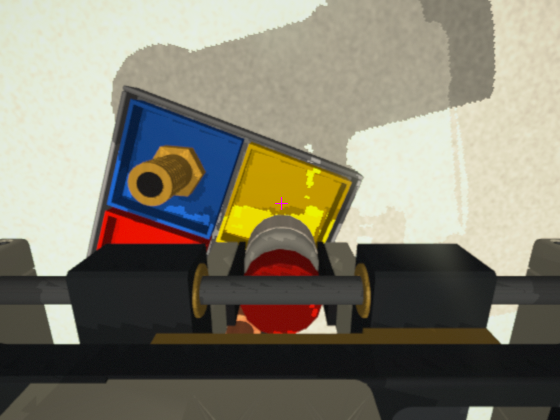

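The brass coupling stands in the blue bin, its foot at about (180,165). The jar is held over yellow. Lowering.

Call:
{"api": "send_rows", "payload": {"motion": [{"offset": [0, 0, 3], "turn": 0}, {"offset": [0, 0, 5.5], "turn": 0}, {"offset": [0, 0, 7], "turn": 0}, {"offset": [0, 0, 8], "turn": 0}, {"offset": [0, 0, 8.3], "turn": 0}, {"offset": [0, 0, 8.5], "turn": 0}, {"offset": [0, 0, 8.6], "turn": 0}, {"offset": [0, 0, 8.6], "turn": 0}]}}

```text
t: 16.65
eef_pos: [0.5491, 0.0779, 0.2125]
ee_rot: [3.141, 0.001, -2.895]
force: [-0.6, 1.1, -0.9]
width: 0.039
```

Call:
{"api": "send_rows", "payload": {"motion": [{"offset": [0, 0, 0.1], "turn": 0}, {"offset": [0, 0, 0.15], "turn": 0}, {"offset": [0, 0, 0.15], "turn": 0}]}}

```text
t: 16.95
eef_pos: [0.5489, 0.0776, 0.2105]
ee_rot: [3.142, 0.0, -2.895]
force: [-0.7, 0.4, -1.2]
width: 0.039
```

Call:
{"api": "send_rows", "payload": {"motion": [{"offset": [0, 0, 0.05], "turn": 0}, {"offset": [0, 0, 0.1], "turn": 0}, {"offset": [0, 0, 0.15], "turn": 0}, {"offset": [0, 0, 0.15], "turn": 0}]}}

```text
t: 17.35
eef_pos: [0.549, 0.0777, 0.21]
ee_rot: [-3.141, 0.001, -2.894]
force: [-3.9, 0.3, 9.4]
width: 0.039
```

In contact (9 N). Release, lift and go on to the carton.

Call:
{"api": "send_rows", "payload": {"motion": [{"offset": [0, 0, 0], "turn": 0}, {"offset": [0, 0, 0], "turn": 0}, {"offset": [0, 0, 0], "turn": 0}, {"offset": [0, 0, 0], "turn": 0}, {"offset": [0, 0, 0], "turn": 0}], "hand": 0.45}}

```text
t: 17.85
eef_pos: [0.5489, 0.0777, 0.2088]
ee_rot: [-3.142, -0.0, -2.895]
force: [0.2, -0.6, -0.7]
width: 0.0629
```

Call:
{"api": "send_rows", "payload": {"motion": [{"offset": [0, 0, -2], "turn": 0}, {"offset": [0, 0, -6], "turn": 0}, {"offset": [0, 0, -11], "turn": 0}, {"offset": [0, 0, -11.5], "turn": 0}, {"offset": [0, 0, -11.5], "turn": 0}]}}

```text
t: 18.35
eef_pos: [0.5492, 0.0778, 0.3258]
ee_rot: [3.141, 0.004, -2.895]
force: [-0.2, -0.9, -0.2]
width: 0.0635
```

```bash
python3 plan.py .4716 .3892 .17 -138.5
```

```text
offset cm [-0.08 32.09 -0.32] turn -27.4 yaw -165.9 t 18.35 w 0.0635 rot [ 3.141  0.004 -2.895]
```

Call:
{"api": "send_rows", "payload": {"motion": [{"offset": [-0.1, 32.1, 0], "turn": -27.4}, {"offset": [-0.1, 32.1, 0], "turn": -27.4}, {"offset": [-0.1, 32.1, 0], "turn": -27.4}, {"offset": [-0.1, 32.1, 0], "turn": -27.4}, {"offset": [-0.1, 32.1, 0], "turn": -27.4}, {"offset": [-0.1, 32.1, 0], "turn": -27.4}, {"offset": [-0.1, 32.1, 0], "turn": -27.4}, {"offset": [-0.1, 32.1, 0], "turn": -27.4}], "hand": 1}}

```text
t: 19.15
eef_pos: [0.4704, 0.3917, 0.3217]
ee_rot: [-3.141, -0.003, -2.414]
force: [-0.3, 0.1, 0.2]
width: 0.088
```

```bash
python3 look.py w7 .4716 .3892 .060; python3 plan.py .4716 .3892 .043 -138.5
```

```text
pred px 277.8 213.4
offset cm [-1.000e-02 -1.200e-01  1.199e+01] turn 0.2 yaw -138.3 t 19.2 w 0.0877 rot [-3.141e+00 -3.000e-03 -2.415e+00]
```

View pics/w7.png

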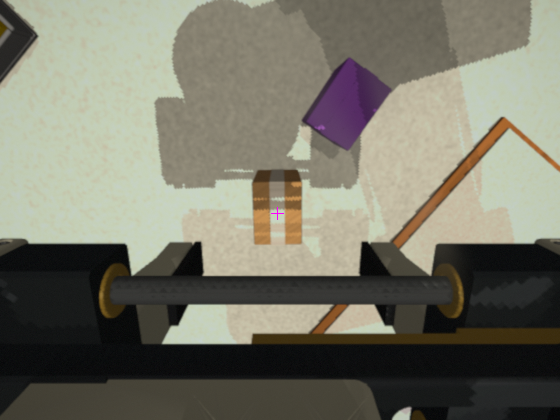

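The carton is aligned: tape along the tool's x axis, top face centred at about (277,215). The clipboard edge lies under the right finger, so I'll check its height first.

Run:
```python
from h import *
W=cloud(load('top')).reshape(-1,3); m=(np.hypot(W[:,0]-.428,W[:,1]-.438)<.03); print(np.nanpercentile(W[m,2],[5,50,95,100]))
```

```text
[-0.00443463 -0.00079678  0.00250027  0.00569362]
```

The clipboard is under 6 mm high and the fingertips will be at 24 mm, so it's clear.

Call:
{"api": "send_rows", "payload": {"motion": [{"offset": [0, 0, 3], "turn": 0}, {"offset": [0, 0, 6], "turn": 0}, {"offset": [0, 0, 8.5], "turn": 0}, {"offset": [0, 0, 10.3], "turn": 0}, {"offset": [0, 0, 11.5], "turn": 0}, {"offset": [0, 0, 11.9], "turn": 0}, {"offset": [0, 0, 11.9], "turn": 0}]}}

```text
t: 19.9
eef_pos: [0.4717, 0.3886, 0.2046]
ee_rot: [-3.141, -0.001, -2.417]
force: [-0.4, -0.4, 0.0]
width: 0.0878
```

Call:
{"api": "send_rows", "payload": {"motion": [{"offset": [0, 0, 0], "turn": 0}, {"offset": [0, 0, 0], "turn": 0}, {"offset": [0, 0, 0], "turn": 0}, {"offset": [0, 0, 0], "turn": 0}, {"offset": [0, 0, 0], "turn": 0}, {"offset": [0, 0, 0], "turn": 0}, {"offset": [0, 0, 0], "turn": 0}, {"offset": [0, 0, 0], "turn": 0}], "hand": -1, "squeeze": 25}}

```text
t: 20.7
eef_pos: [0.4715, 0.3892, 0.205]
ee_rot: [-3.142, 0.0, -2.417]
force: [0.2, -0.9, 2.0]
width: 0.0398
```

```bash
python3 plan.py .633 -.0273 .16 -96.3;python3 plan.py .633 -.0273 .16 -186.3; python3 plan.py .633 -.0273 .16
```

```text
offset cm [ 15.53 -41.89 -11.4 ] turn -42.2 yaw -138.5 t 20.7 w 0.0398 rot [-3.142  0.    -2.417]
offset cm [ 15.53 -41.89 -11.4 ] turn 47.8 yaw -138.5 t 20.7 w 0.0398 rot [-3.142  0.    -2.417]
offset cm [ 15.53 -41.89 -11.4 ] turn 0 yaw -138.5 t 20.7 w 0.0398 rot [-3.142  0.    -2.417]
```

Call:
{"api": "send_rows", "payload": {"motion": [{"offset": [0, 0, -2], "turn": 0}, {"offset": [0, 0, -5], "turn": 0}, {"offset": [0, 0, -9], "turn": 0}, {"offset": [1, -3, -11.4], "turn": -4}, {"offset": [2.3, -6.5, -11.4], "turn": -9}, {"offset": [3.8, -10.5, -11.4], "turn": -15}, {"offset": [5.3, -14.5, -11.4], "turn": -21}, {"offset": [6.8, -18.5, -11.4], "turn": -27}]}}

```text
t: 21.5
eef_pos: [0.5433, 0.2041, 0.3188]
ee_rot: [3.141, -0.0, -1.941]
force: [1.2, 0.7, -0.6]
width: 0.0401
```

```bash
python3 plan.py .633 -.0273 .16 -96.3
```

```text
offset cm [ 18.33 -16.72  -0.02] turn -14.9 yaw -111.2 t 21.5 w 0.0401 rot [ 3.141 -0.    -1.941]
```

Call:
{"api": "send_rows", "payload": {"motion": [{"offset": [2.9, -2.7, 0], "turn": -4}, {"offset": [6, -5.5, 0], "turn": -8}, {"offset": [9, -8.3, 0], "turn": -12}, {"offset": [12, -11, 0], "turn": -14.9}, {"offset": [15, -13.7, 0], "turn": -14.9}, {"offset": [17.3, -15.8, 0], "turn": -14.9}, {"offset": [18.3, -16.7, 0], "turn": -14.9}, {"offset": [18.3, -16.7, 0], "turn": -14.9}]}}

```text
t: 22.3
eef_pos: [0.6319, -0.0274, 0.3182]
ee_rot: [3.141, -0.0, -1.688]
force: [-0.4, 1.0, -2.1]
width: 0.0396
```

Call:
{"api": "send_rows", "payload": {"motion": [{"offset": [0, 0, 0], "turn": 0}, {"offset": [0, 0, 0], "turn": 0}]}}

```text
t: 22.5
eef_pos: [0.6314, -0.0248, 0.3189]
ee_rot: [3.141, 0.0, -1.684]
force: [0.4, -0.5, -1.5]
width: 0.0397
```

```bash
python3 plan.py .633 -.0273 .053 -96.3; python3 look.py w8 .633 -.0273 .007;  python3 -c "
from h import *;print(get_state()['force'])"
```

```text
offset cm [ 0.23 -0.18 10.69] turn -0.2 yaw -96.5 t 22.5 w 0.0397 rot [ 3.141  0.    -1.684]
pred px 278.1 195.3
[-0.03852235  0.65179119 -0.99475821]
```

View pics/w8.png

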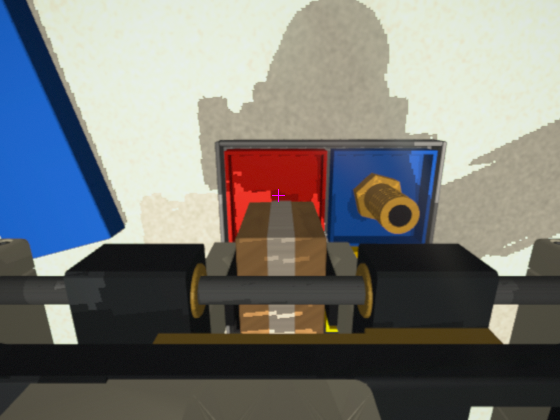

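The carton is aligned over red, with the cross at (278,195) on the bin's centre. Lowering.

Call:
{"api": "send_rows", "payload": {"motion": [{"offset": [0.2, -0.2, 3], "turn": 0}, {"offset": [0.2, -0.2, 6], "turn": 0}, {"offset": [0.2, -0.2, 8.2], "turn": 0}, {"offset": [0.2, -0.2, 9.6], "turn": 0}, {"offset": [0.2, -0.2, 10.2], "turn": 0}, {"offset": [0.2, -0.2, 10.5], "turn": 0}, {"offset": [0.2, -0.2, 10.6], "turn": 0}, {"offset": [0.2, -0.2, 10.6], "turn": 0}]}}

```text
t: 23.35
eef_pos: [0.6339, -0.0279, 0.2138]
ee_rot: [-3.14, 0.0, -1.685]
force: [0.0, -0.1, -1.2]
width: 0.0399
```

Call:
{"api": "send_rows", "payload": {"motion": [{"offset": [0, 0, 0.05], "turn": 0}, {"offset": [0, 0, 0.1], "turn": 0}, {"offset": [0, 0, 0.15], "turn": 0}, {"offset": [0, 0, 0.15], "turn": 0}]}}

```text
t: 23.75
eef_pos: [0.6336, -0.028, 0.212]
ee_rot: [-3.141, 0.0, -1.685]
force: [-0.8, 0.4, 2.5]
width: 0.0398
```

In contact. Release, lift and retreat.

Call:
{"api": "send_rows", "payload": {"motion": [{"offset": [0, 0, 0], "turn": 0}, {"offset": [0, 0, 0], "turn": 0}, {"offset": [0, 0, 0], "turn": 0}, {"offset": [0, 0, 0], "turn": 0}, {"offset": [0, 0, 0], "turn": 0}], "hand": 0.45}}

```text
t: 24.25
eef_pos: [0.6335, -0.028, 0.2113]
ee_rot: [3.142, -0.0, -1.685]
force: [0.4, -0.3, -1.1]
width: 0.0632
```

Call:
{"api": "send_rows", "payload": {"motion": [{"offset": [0, 0, -2], "turn": 0}, {"offset": [0, 0, -6], "turn": 0}, {"offset": [0, 0, -11], "turn": 0}, {"offset": [0, 0, -16], "turn": 0}, {"offset": [8, 0, -16], "turn": 0}, {"offset": [15, 0, -16], "turn": 0}, {"offset": [15, 0, -16], "turn": 0}]}}

```text
t: 24.95
eef_pos: [0.6159, -0.178, 0.3722]
ee_rot: [-3.14, 0.0, -1.684]
force: [1.0, 0.7, -0.1]
width: 0.0636
```

Call:
{"api": "send_rows", "payload": {"motion": [{"offset": [15, 0, 0], "turn": 0}, {"offset": [15, 0, 0], "turn": 0}, {"offset": [15, 0, 0], "turn": 0}, {"offset": [15, 0, 0], "turn": 0}, {"offset": [15, 0, 0], "turn": 0}]}}

```text
t: 25.45
eef_pos: [0.5986, -0.3275, 0.3708]
ee_rot: [3.141, 0.0, -1.688]
force: [0.5, -0.2, 1.2]
width: 0.0635
```

Run:
```python
from h import *
for n in('top','scene'): g=grab(n); cv2.imwrite(f'pics/{n}F.png',cv2.resize(g['frame'][90:270,120:460] if n=='top' else g['frame'][140:290,120:440],None,fx=2.3,fy=2.3,interpolation=3))
w=cloud(load('top'))
b=dict(brass=(.5376,-.0172),bush=(.6436,.0682),jar=(.5485,.0782),carton=(.633,-.0273),steel=(.4574,-.4008),green=(.4174,-.2408))
for k,(x,y) in b.items():
    for n in('top','scene'):
        W=cloud(load(n)); m=(np.hypot(W[...,0]-x,W[...,1]-y)<.042)&(W[...,2]>.05)&(W[...,2]<.09); p=W[m]
        if len(p)<10: print(k,n,'few');continue
        zt=np.percentile(p[:,2],97); t=p[p[:,2]>zt-.01]; c=cv2.minAreaRect((t[:,:2]*1000).astype(np.float32))
        print(k,n,'zt %.3f'%zt,'off mm',np.round([c[0][0]-x*1000,c[0][1]-y*1000],1))
print(get_state()['eef_pos'],get_state()['width'])
```

```text
brass top zt 0.075 off mm [-0.4  0.3]
brass scene zt 0.075 off mm [2.8 1.1]
bush top zt 0.069 off mm [-2.1 -1.1]
bush scene zt 0.070 off mm [ 3.2 -0.3]
jar top zt 0.076 off mm [-1.8 -0.6]
jar scene zt 0.076 off mm [1.9 0.3]
carton top zt 0.070 off mm [-2.4  0.7]
carton scene zt 0.071 off mm [1.4 0.8]
steel top zt 0.068 off mm [ 0.5 -0.3]
steel scene zt 0.068 off mm [4.5 0.4]
green top few
green scene zt 0.070 off mm [3.4 0. ]
[ 0.5992162  -0.32560778  0.37125737] 0.06348977435470714
```

View pics/topF.png

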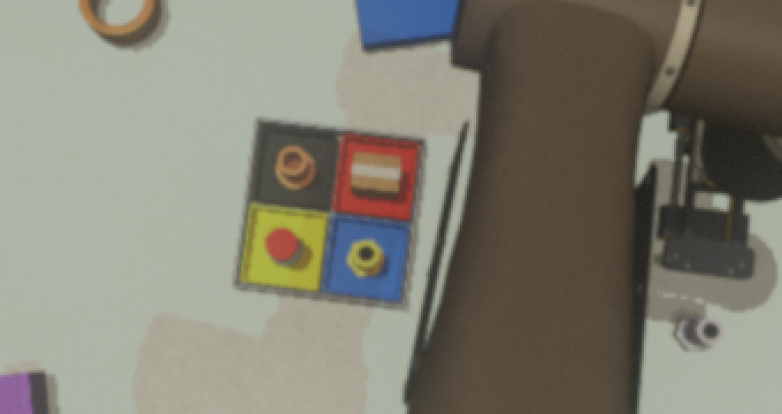

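View pics/sceneF.png

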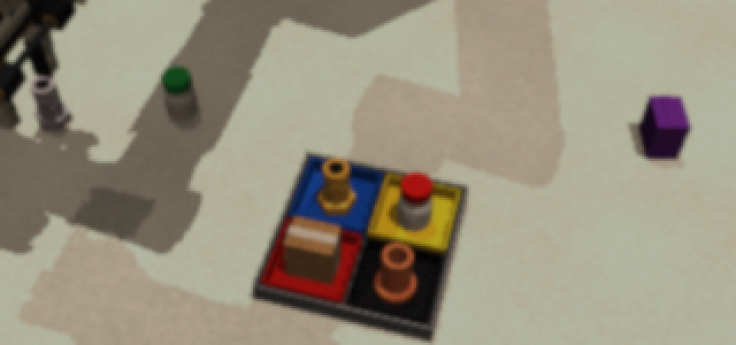

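Both views show all four parts upright and centred in the right bins, with the look-alikes standing unmoved and the gripper clear. Handing in.

```bash
python3 -c "
from station import *
print(job_done())"
```

```text
the job is handed in; nothing more can be done
None
```

All four parts are packed and the job was handed in at about 25.5 s on the robot's clock. The brass coupling is in the blue bin, the bushing in black, the red-capped jar in yellow and the carton in red. I lowered each one until it touched its bin floor, then released it.

- **Parts in the bins:** the last top and scene views show all four upright and within about 3 mm of their bin centres. The heights of their tops fit parts standing on the bin floors.
- **Look-alikes:** both stand upright. The steel coupling had not moved, to within about 1 mm. In the last top view the arm hid the green jar, so only the scene camera confirms it stayed put, also to within about 1 mm. The purple box was not touched.
- **Disagreements:** the two cameras differed by about 2–5 mm in x throughout, so I used the average of both. One move call was refused because its rows lacked "turn"; the arm did not move, and I sent it again.

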